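# Turn the mask leaf over the well plate

## Task

The grey pipetting guide has two slotted white mask leaves, one long and one short, parked side by side on the same spine. With the fingertips alone, push the long leaf up by its tab, over the spine and down the other side until it lies flat over the well plate; do it gently, without pinching the leaf, forcing it or letting it slam. Leave the short leaf parked and the things standing round the guide where they are.

Things in the scene. Friction and masses are not known exactly. Their poses are not given: they have to be found in the camera images.
- guide: Grey pipetting guide, fixed. Base plate 190 x 210 mm (y -95 to +115 mm), 12 mm high. Origin on the worktop below the middle of the hinge pin (the spine); x along the pin, y from the parked leaves to the well plate, z up. Pin 52 mm high, brackets 56 mm high at x = -89, +20, +89 mm. Parking rail y -90 to -80 mm, 49 mm high. White well plate 128 x 86 mm, centre y +66 mm, top 48.5 mm high.
- long_leaf (a joint): Hinge of the long leaf, rad: 0 = flat on the parking side (guide's -y), pi/2 = upright, pi = its stop, flat over the well plate. Starts ajar by 0 to 0.3. The hinge is stiff (0.12 N m friction, about 1 N at the tab): the leaf stays wherever it is left, neither falls nor springs.
- long_leaf_tab (a point): Middle of the outer edge of the long leaf's tab, in mid-sheet, 150 mm from the pin's axis. -y points from pin to tab, x along the spine; at joint 0 the axes are the guide's. The tab is 44 mm wide, 4 mm thick, in the middle of the leaf's edge. Parked, it stands out 55 mm past the base plate with at least 50 mm free between it and the worktop.
- long_leaf_hinge (a point): Point on the pin's axis, 52 mm above the worktop, at the middle of the long leaf (guide x = -33 mm). The leaf is a white plastic sheet 4 mm thick whose mid-plane passes through the pin's axis, 100 mm along the spine (guide x -83 to +17 mm), reaching 120 mm from the pin without the tab; five slots 7 mm wide, about 80 g.
- short_leaf (a joint): Hinge of the short leaf, same meaning (0 = parked flat, pi = over the plate); to be left alone, starts at 0 to 0.15. A sheet like the other, 56 mm along the spine (guide x +25.5 to +81.5 mm), two slots, tab 26 mm wide.
- short_leaf_tab (a point): Middle of the outer edge of the short leaf's tab, 150 mm from the pin's axis (guide x = +53.5 mm).
- weigh_bottle: Loose glass weighing bottle with lid, 42 mm across, 58 mm high, standing near one end of the spine; not to be moved. Origin at the middle of its underside, z up.
- petri: Loose closed petri dish, 60 mm across, 15 mm high, standing near the other end of the spine (it and the weighing bottle may be swapped); not to be moved. Origin at the middle of its underside, z up.
- media_bottle: Loose bottle with an orange-red screw cap, 71 mm across, 156 mm high, standing beyond the well-plate side of the guide; not to be moved. Origin at the middle of its underside, z up.

How it is judged:
On the way:
1. the long leaf has been pushed up past upright (value of joint long_leaf above 1.6 rad), for 0.05 s.
At the end, for the whole second after the job is handed in: The long leaf lies flat over the well plate (joint above 3.08 rad, its tab within about 9 mm of fully down) and is at rest; the short leaf's tab and the three loose bystanders are within 15 mm of where they started (value of joint long_leaf above 3.08 rad and velocity of joint long_leaf between -0.05 and 0.05 rad/s and distance of each of short_leaf_tab, weigh_bottle, petri, media_bottle from where it was at the start of the episode below 0.015 m); the robot touches nothing.
It fails at once if the long leaf was flung or slammed (faster than 4 rad/s) (velocity of joint long_leaf above 4 rad/s or velocity of joint long_leaf below -4 rad/s).
It fails at once if the long leaf was pinched or forced (more than 30 N between fingers and leaf) (contact force between the fingers and long_leaf above 30 N).
It fails at once if the short leaf was turned (its tab moved more than 25 mm) (distance of short_leaf_tab from where it was at the start of the episode above 0.025 m).
It fails at once if a bystander was moved, lifted or carried (more than 25 mm) (distance of any of weigh_bottle, petri, media_bottle from where it was at the start of the episode above 0.025 m).
It also fails if it takes over 51 s, if anything falls off the work surface, if the arm or the gripper's body presses on something with over 40 N, if the wrist force passes 120 N, or if a joint passes its speed limit or range.

## Robot

A 6-joint arm with a two-finger parallel gripper is mounted at the origin on a cart in front of the work surface, level with it; the furniture and walls round the work are solid. World frame = base frame: x ahead of the robot, y to its left, z up, the work surface at z = 0. Lengths are in m, angles in rad, forces in N, time in s.
With the tool pointing down it reaches from about 0.15 to 0.775 m from the base axis. Payload 6.1 kg.
Tool frame: the origin (TCP) lies on the centre line of the jaws, within the pads' length; the fingertips stand 11 mm ahead of it and the grasp point (between the pads) lies 8 mm behind it; z points along the fingers, x is the direction in which the jaws open and shut, and the axes are right-handed (so a half turn about z gives the same grasp; the last joint's range is limited). The gripper opens to 85 mm and grips with 20 to 120 N. Pads are 22 mm wide; open, the fingers measure 114 mm over their backs; the gripper's body (76 mm by 85 mm) begins 54 mm behind the grasp point. The pads swing forward as they close: fully open they stand 13 mm farther back than shut.
Start: joints at [-1.207, 0.126, -0.04, 1.405, 0, 1.571], TCP at [0.187, -0.491, 0.242] pointing down, gripper open.
Joint ranges: [-2.72, 2.72], [-0.95, 1.95], [-1.27, 1.35], [-1.78, 2.02], [-1.46, 1.47], [-3.14, 3.14]. Speed limits (rad/s): [2.39, 2.39, 3.01, 3.14, 3.14, 3.14].

## Interface

Orientations are given as a rotation vector (axis times angle).
In Python, from workcell import sensors, imaging, job gives the robot as it stands. The module is installed in compiled form; this text tells all that it offers.
- The arm moves only by the shell command python3 -m pendant 'ROWS'. ROWS is text: rows parted by semicolons, each of 5 numbers parted by spaces: the opening in per cent of the stroke, from 0 (shut) to 100 (fully open), then the shift along the tool's x, y, z in m, then the turn about the tool's z in rad. A call has 1 to 10 rows; each row shifts and turns the commanded pose from where the row before left it, along the tool's axes as they then stand; what a row does not reach is not made up. A row lasts 1/10 s, in which the tool goes at most 50 mm and 8.59 degrees, less where a joint would pass 70% of its speed; a pose out of reach is approached as far as the arm can. A call with a gripper value outside its range is refused whole. The fingers move at their own pace and stop on an object; the grip force is fixed at half the most. Time passes only in rows, so rows that do not move let the fingers close. It gives the time, the measured TCP pose, the force and the opening at its end, in the units of the state.
- sensors.read_state(): the state, without advancing time (a new reading comes with each control period).
- imaging.camera(name): name is "scene" or "top" or "wrist"; returns the picture (420x560x3 uint8, red, green, blue); there is no depth.
- imaging.camera_params(name): a dict with "fx", "fy", "cx", "cy" (pixels), "eye" and "orientation" of the camera in the world. Camera axes: x right, y up, looking along -z (the intrinsics and any distortion apply to the point x, -y, -z); pixel columns grow to the right and rows downward; lengths in m; the calibration is good to about 2 mm. A picture is of the moment at which its call begins: read the wrist's pose just before it. camera_params takes no time and is no camera call; for the wrist camera it gives the pose at the moment of the call.
- job.hand_in(): hands the job in, once; it reports no verdict.
The state is a dict: "clock": time; "q": joint angles; "joint_velocities": joint speeds; "joint_efforts": joint torques, N m; "ee_pos": TCP position; "ee_rot": TCP orientation; "force": force on the tool from outside, world axes, zero at the start; "wrist_torque": the same for the moment, N m; "width": finger opening in m.
Only numpy, scipy, OpenCV 4.12 (cv2) and the standard library are available. Lean on these libraries where they do the work, as an engineer would, in place of code of your own. Each camera call takes 0.05 s, during which the arm holds its last target.

## Working session

There is one attempt and no reset: what is moved stays moved. The work goes in short steps, Python scripts to look and compute and a shell command to move; the robot and the scene stay as the last step left them, time stands still between calls to the robot, and variables do not carry over. Pictures are saved under pics/ and viewed, and the job is handed in when it is done.

```bash
mkdir -p pics; python3 - <<'E'
from workcell import sensors, imaging
import cv2
print(sensors.read_state())
for n in("scene","top","wrist"):
    p=imaging.camera_params(n);print(n,p)
    cv2.imwrite(f"pics/{n}0.png",imaging.camera(n)[:,:,::-1])
E
```

```text
{'clock': 0.0, 'q': array([-1.20700874e+00,  1.26349513e-01, -4.06156683e-02,  1.40543099e+00,
       -1.44982090e-05,  1.57079057e+00]), 'joint_velocities': array([-0.00045251,  0.00148567, -0.00058178, -0.00083207, -0.00073349,
        0.00010567]), 'joint_efforts': array([-2.29428188e-03, -4.35914254e+01,  3.52924562e+01,  1.74201722e-02,
       -2.62588410e-04, -3.81567924e-07]), 'ee_pos': array([ 0.1866538 , -0.49025982,  0.24154097]), 'ee_rot': array([-2.58590290e+00,  1.78243573e+00,  2.08143119e-03]), 'force': array([ 0.37081582,  0.15888958, -1.04742691]), 'wrist_torque': array([-0.02444289, -0.03293699, -0.05777716]), 'width': 0.08526386335036976}
scene {'fx': 525.9524321365743, 'fy': 525.9524321365743, 'cx': 276.7499786509104, 'cy': 210.05046197862032, 'eye': array([0.01648205, 0.75538134, 0.80544926]), 'orientation': array([ 0.37314759, -1.04772315, -2.3094319 ])}
top {'fx': 467.8716003426672, 'fy': 467.8716003426672, 'cx': 275.7415618629109, 'cy': 219.10795582599212, 'eye': array([0.36449513, 0.10479595, 1.05699279]), 'orientation': array([ 0.12393312, -0.15859528, -1.59015605])}
wrist {'fx': 374.5553850403022, 'fy': 374.5553850403022, 'cx': 277.272876767953, 'cy': 213.96412933470558, 'eye': array([ 0.24849598, -0.46825845,  0.37411551]), 'orientation': array([-0.23027714,  0.15804891, -1.20049969])}
```

View pics/scene0.png

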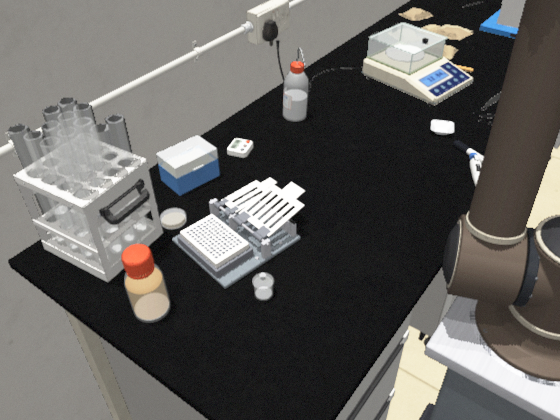

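View pics/top0.png

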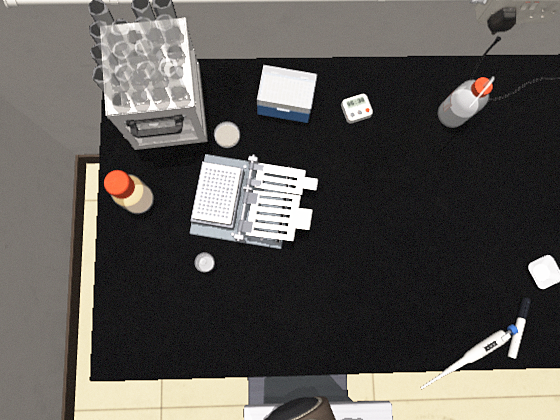

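View pics/wrist0.png

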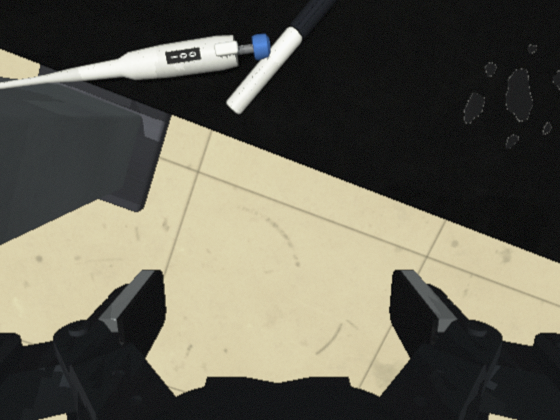

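The top view shows the guide at about (245,200), with the long leaf nearer the robot and its tab at about (305,218). The plate is to the left, the petri dish at (227,134), the weighing bottle at (205,262) and the media bottle at (130,190). I'll zoom in to take measurements.

```bash
python3 - <<'E'
import cv2
a=cv2.imread("pics/top0.png")[140:285,185:330]; cv2.imwrite("pics/topz.png",cv2.resize(a,None,fx=4,fy=4,interpolation=cv2.INTER_CUBIC))
a=cv2.imread("pics/scene0.png")[170:305,165:315]; cv2.imwrite("pics/scenez.png",cv2.resize(a,None,fx=4,fy=4,interpolation=cv2.INTER_CUBIC))
E
```

```text
(no output)
```

View pics/topz.png

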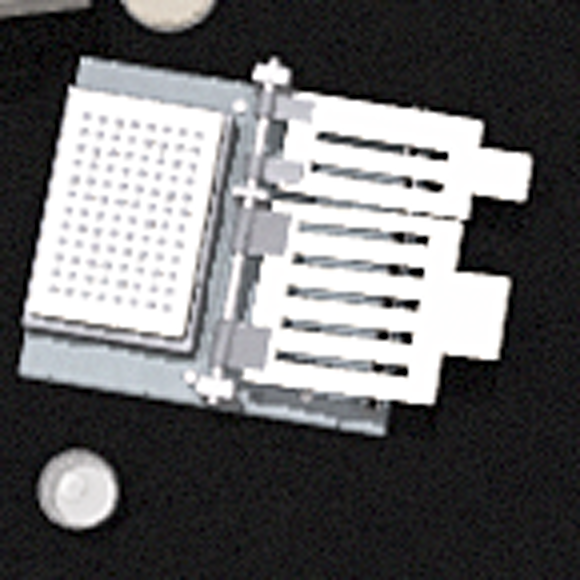

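View pics/scenez.png

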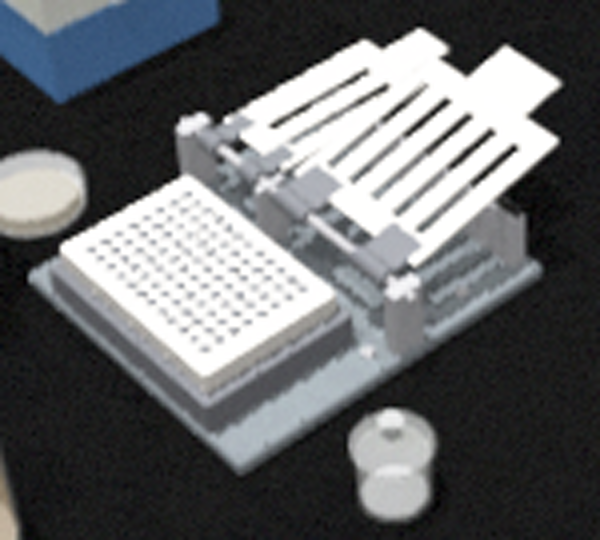

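The zoomed top view gives base corners at (80,58), (20,375) and (385,435), bracket tops at (272,72) and (212,387), and the long tab's edge from (510,278) to (500,360). In the scene zoom the tab edge runs from (508,46) to (562,84). I'll cast rays through these.

```bash
cat > h.py <<'E'
import numpy as np
from scipy.spatial.transform import Rotation as R
from workcell import imaging
def ray(n,u,v):
    p=imaging.camera_params(n); d=np.array([(u-p['cx'])/p['fx'],-(v-p['cy'])/p['fy'],-1])
    return p['eye'],R.from_rotvec(p['orientation']).apply(d)
def plane(n,u,v,z):
    e,d=ray(n,u,v); return e+d*(z-e[2])/d[2]
def tri(r1,r2):
    (a,d),(b,e)=r1,r2
    s=np.linalg.lstsq(np.c_[d,-e],b-a,rcond=None)[0]
    p,q=a+s[0]*d,b+s[1]*e
    return (p+q)/2,np.linalg.norm(p-q)
T=lambda x,y:(185+x/4-.4,140+y/4-.4)
S=lambda x,y:(165+x/4-.4,170+y/4-.4)
E
python3 - <<'E'
from h import *
np.set_printoptions(precision=4,suppress=True)
A,B,C=[plane('top',*T(*p),.012) for p in((80,58),(20,375),(385,435))]
print('base',A,B,C,np.linalg.norm(A-B),np.linalg.norm(B-C))
p=plane('top',*T(272,72),.056);q=plane('top',*T(212,387),.056)
pin=(p+q)/2;ux=(p-q)/np.linalg.norm(p-q);yaw=np.arctan2(ux[1],ux[0])
print('pin',p,q,pin,np.linalg.norm(p-q),'yaw',yaw)
ab=A-B;print('yaw base',np.arctan2(ab[1],ab[0]), 'yaw2',np.arctan2(*(-(B-C)[:2]*[1,-1])[::1]) )
# origin from base: mid of far edge (y=+115) moved back
bx=ab/np.linalg.norm(ab);by=np.array([-bx[1],bx[0],0]);print('origin base',(A+B)/2-by*.115)
for c in (((510,278),(508,46)),((500,360),(562,84)),((505,319),(535,65))):
    t,g=tri(ray('top',*T(*c[0])),ray('scene',*S(*c[1]))); print('tab',t,g)
    uy=np.array([-ux[1],ux[0],0]);d=t-pin;print('  guide',d@ux,d@uy,t[2])
for c in (((530,155),(418,28)),((525,200),(450,47))):
    t,g=tri(ray('top',*T(*c[0])),ray('scene',*S(*c[1])));d=t-pin;print('short',t,g,d@ux,d@uy)
print('weigh',plane('top',*T(78,490),.058),'petri',plane('top',227,134,.015),'media',plane('top',119,183,.156))
E
```

```text
base [0.7107 0.2405 0.012 ] [0.5254 0.2739 0.012 ] [0.4867 0.0695 0.012 ] 0.18826569584839956 0.2080094760086826
pin [0.6859 0.1283 0.056 ] [0.5097 0.1636 0.056 ] [0.5978 0.1459 0.056 ] 0.17970074443697115 yaw -0.1979326173887717
yaw base -0.17845224514118327 yaw2 -0.18732162691474105
origin base [0.5976 0.144  0.012 ]
tab [0.5589 0.0032 0.0884] 0.0017243338537094829
  guide -0.010153890220495971 -0.14756676294937318 0.08841626440685096
tab [0.5163 0.0104 0.0858] 6.0471856484882336e-05
  guide -0.05330054986846814 -0.1488924909641541 0.08580522888781428
tab [0.5375 0.0068 0.087 ] 0.0009429217089056989
  guide -0.031809093175304 -0.14827395729074866 0.08701024379171168
short [ 0.6351 -0.0135  0.0567] 0.00011498969616615838 0.06787684384553816 -0.14901024712642696
short [ 0.6093 -0.0099  0.0566] 0.000850589829389912 0.04184474572030852 -0.1505228596341053
weigh [0.4557 0.2353 0.058 ] petri [0.7577 0.188  0.015 ] media [0.6068 0.39   0.156 ]
```

```bash
cat >> h.py <<'E'
YAW=-.185;O=np.array([.5977,.145,0]);UX=np.array([np.cos(YAW),np.sin(YAW),0]);UY=np.array([-UX[1],UX[0],0])
def st():
    from workcell import sensors
    s=sensors.read_state();M=R.from_rotvec(s['ee_rot']).as_matrix();d=s['ee_pos']-O
    print('t %.2f'%s['clock'],'guide x,y,ztip',np.round([d@UX,d@UY,s['ee_pos'][2]-.011],4),'F guide',np.round([s['force']@UX,s['force']@UY,s['force'][2]],2),'w',round(s['width'],4),'q',np.round(s['q'],2))
    print('toolx yaw',np.arctan2(M[1,0],M[0,0]),'tool z',np.round(M[:,2],3))
    return s,M,d
E
python3 -c "
from h import *
s,M,d=st();print(M)
t=O+UX*-.033-UY*.19;print('target to pre',M.T@(t+[0,0,.2]-s['ee_pos']))"
```

```text
t 0.15 guide x,y,ztip [-0.2871 -0.7001  0.2307] F guide [ 0.03  0.42 -0.45] w 0.0855 q [-1.21  0.13 -0.04  1.41 -0.    1.57]
toolx yaw -1.2070331271434331 tool z [-0.     0.001 -1.   ]
[[ 3.55793446e-01 -9.34564518e-01 -4.29895609e-04]
 [-9.34563862e-01 -3.55793706e-01  1.10717050e-03]
 [-1.18767641e-03  7.84089431e-06 -9.99999295e-01]]
target to pre [-0.30264428 -0.48290615  0.04206284]
```

```bash
python3 -m pendant '0 0 0 0 -0.146;0 0 0 0 -0.146;0 0 0 0 -0.146;0 0 0 0 -0.146;0 0 0 0 -0.146;0 0 0 0 -0.146;0 0 0 0 -0.146;0 0 0 0 0'; python3 -c "
from h import *
s,M,d=st()"
```

```text
clock: 0.95
ee_pos: [0.1867, -0.4905, 0.242]
ee_rot: [-3.128, 0.29, 0.0]
force: [0.3, 0.5, -1.1]
width: 0.0001
t 0.95 guide x,y,ztip [-0.287  -0.7002  0.231 ] F guide [ 0.19  0.58 -1.06] w 0.0001 q [-1.21  0.13 -0.04  1.41 -0.    0.55]
toolx yaw -0.1846180248819475 tool z [-0.     0.001 -1.   ]
```

```bash
python3 -m pendant '0 0.018 -0.035 0 0;0 0.018 -0.035 0 0;0 0.018 -0.035 0 0;0 0.018 -0.035 0 0;0 0.018 -0.035 0 0;0 0.018 -0.035 0 0;0 0.018 -0.035 0 0;0 0.018 -0.035 0 0;0 0.018 -0.035 0 0;0 0.018 -0.035 0 0'; python3 -m pendant '0 0.018 -0.035 0.02 0;0 0.018 -0.035 0.02 0;0 0.018 -0.035 0.02 0;0 0.02 -0.035 0.02 0;0 0 0 0.02 0;0 0 0 0.02 0;0 0 0 0 0;0 0 0 0 0'; python3 -c "
from h import *
s,M,d=st()
import cv2
for n in('top','scene','wrist'): cv2.imwrite(f'pics/{n}1.png',imaging.camera(n)[:,:,::-1])"
```

```text
clock: 1.95
ee_pos: [0.4288, -0.1782, 0.2423]
ee_rot: [3.127, -0.296, 0.0]
force: [0.2, -0.2, 0.2]
width: 0.0004
clock: 2.75
ee_pos: [0.5263, -0.0557, 0.1224]
ee_rot: [-3.128, 0.293, 0.001]
force: [0.1, -0.4, -0.0]
width: -0.0001
t 2.75 guide x,y,ztip [-0.0332 -0.2104  0.1114] F guide [ 0.16 -0.35 -0.02] w -0.0001 q [-0.11  0.16 -0.26  1.15 -0.    1.65]
toolx yaw -0.187022767928309 tool z [-0.001  0.    -1.   ]
```

View pics/wrist1.png

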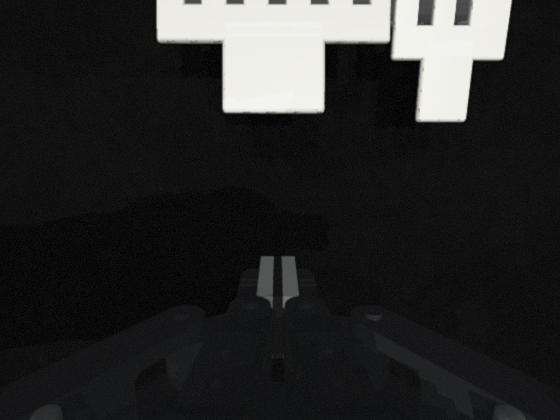

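View pics/scene1.png

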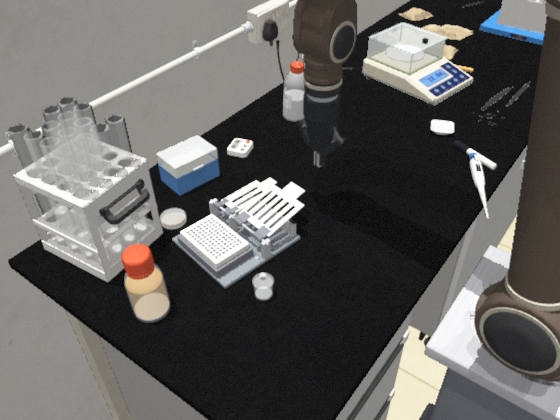

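The wrist view shows the tab at columns 223 to 324, with its edge at row 112. It is centred on the fingers at column 279. I'll descend and approach.

```bash
python3 -m pendant '0 0 -0.01 0.019 0;0 0 -0.01 0.019 0;0 0 -0.01 0.019 0;0 0 -0.01 0 0;0 0 0 0 0;0 0 0 0 0'; python3 -m pendant '0 0 -0.004 0 0;0 0 -0.004 0 0;0 0 -0.003 0 0;0 0 0 0 0'; python3 -c "
from h import *
s,M,d=st()"
```

```text
clock: 3.5
ee_pos: [0.5349, -0.0165, 0.0669]
ee_rot: [3.128, -0.29, 0.004]
force: [1.0, -0.1, 1.1]
width: 0.0
clock: 3.9
ee_pos: [0.5361, -0.0053, 0.0655]
ee_rot: [-3.128, 0.29, -0.001]
force: [0.5, 0.3, 0.4]
width: -0.0003
t 3.90 guide x,y,ztip [-0.0329 -0.159   0.0545] F guide [0.47 0.34 0.45] w -0.0003 q [-0.01  0.21 -0.34  1.03  0.    1.75]
toolx yaw -0.1846412862117787 tool z [ 0.  0. -1.]
```

```bash
python3 -m pendant '0 0 -0.002 0 0;0 0 -0.001 0 0;0 0 0 0 0'; python3 -m pendant '0 0 -0.001 0 0;0 0 -0.001 0 0;0 0 0 0 0';python3 -c "
from h import *
s,M,d=st()"
```

```text
clock: 4.2
ee_pos: [0.5365, -0.0026, 0.0652]
ee_rot: [3.128, -0.29, -0.0]
force: [-0.4, -0.5, 0.5]
width: 0.0
clock: 4.5
ee_pos: [0.5366, -0.0021, 0.0653]
ee_rot: [3.125, -0.291, -0.0]
force: [-1.8, -7.3, -0.3]
width: -0.0
t 4.50 guide x,y,ztip [-0.033  -0.1559  0.0543] F guide [-0.44 -7.52 -0.33] w -0.0 q [-0.    0.21 -0.34  1.03 -0.    1.75]
toolx yaw -0.18602936719065946 tool z [-0.001 -0.003 -1.   ]
```

Contact is made at 7.5 N. Now I'll move up along the arc.

```bash
python3 -m pendant '0 0 -0.0012 -0.005 0;0 0 -0.0012 -0.005 0;0 0 0 0 0'; python3 -m pendant '0 0 -0.0016 -0.005 0;0 0 -0.0016 -0.005 0;0 0 -0.0018 -0.005 0;0 0 0 0 0';python3 -c "
from h import *
s,M,d=st()
import cv2
cv2.imwrite('pics/scene2.png',cv2.resize(imaging.camera('scene')[100:310,160:350,::-1],None,fx=2.5,fy=2.5))"
```

```text
clock: 4.8
ee_pos: [0.5372, 0.0007, 0.0758]
ee_rot: [3.126, -0.291, 0.0]
force: [-1.0, -5.3, 1.7]
width: -0.0002
clock: 5.2
ee_pos: [0.5383, 0.0063, 0.091]
ee_rot: [3.127, -0.29, 0.001]
force: [-2.3, -5.0, 3.1]
width: 0.0001
t 5.20 guide x,y,ztip [-0.0329 -0.1472  0.08  ] F guide [-1.32 -5.35  3.14] w 0.0001 q [ 0.01  0.19 -0.29  1.08 -0.    1.77]
toolx yaw -0.18512991208892443 tool z [ 0.    -0.001 -1.   ]
```

View pics/scene2.png

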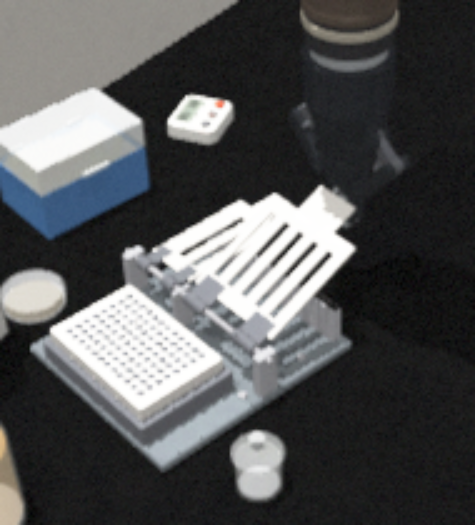

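The leaf is rising, with the tab resting on the finger. I'll continue along the arc.

```bash
python3 -m pendant '0 0 -0.0034 -0.0067 0;0 0 -0.0034 -0.0067 0;0 0 -0.004 -0.0064 0;0 0 -0.004 -0.0064 0;0 0 -0.0046 -0.006 0;0 0 -0.0046 -0.006 0;0 0 0 0 0'; python3 -c "
from h import *
s,M,d=st()"
```

```text
clock: 5.95
ee_pos: [0.5431, 0.0305, 0.1295]
ee_rot: [-3.128, 0.289, -0.002]
force: [-0.9, -2.9, 2.1]
width: -0.0003
t 5.95 guide x,y,ztip [-0.0326 -0.1226  0.1185] F guide [-0.31 -3.02  2.11] w -0.0003 q [ 0.06  0.18 -0.22  1.17  0.    1.81]
toolx yaw -0.1845647480190619 tool z [ 0.001  0.    -1.   ]
```

```bash
python3 -m pendant '0 0 -0.0052 -0.0054 0;0 0 -0.0052 -0.0054 0;0 0 -0.0058 -0.0048 0;0 0 -0.0058 -0.0048 0;0 0 -0.0062 -0.0042 0;0 0 -0.0062 -0.0042 0;0 0 -0.0066 -0.0036 0;0 0 -0.0066 -0.0036 0;0 0 0 0 0'; python3 -c "
from h import *
s,M,d=st()
import cv2
cv2.imwrite('pics/scene3.png',cv2.resize(imaging.camera('scene')[100:310,160:350,::-1],None,fx=2.5,fy=2.5))"
```

```text
clock: 6.85
ee_pos: [0.5516, 0.0783, 0.1647]
ee_rot: [-3.127, 0.288, 0.0]
force: [0.5, -0.2, 0.1]
width: -0.0002
t 6.85 guide x,y,ztip [-0.0331 -0.0741  0.1537] F guide [ 0.51 -0.09  0.05] w -0.0002 q [ 0.14  0.2  -0.13  1.25  0.    1.89]
toolx yaw -0.18364830455424438 tool z [ 0.     0.001 -1.   ]
```

View pics/scene3.png

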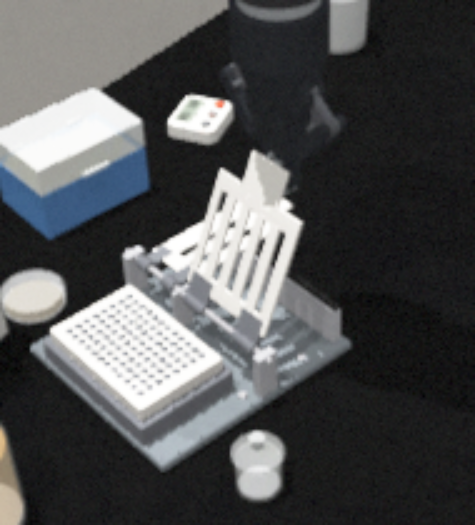

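The leaf is at about 65°. I'll push on past upright.

```bash
python3 -m pendant '0 0 -0.007 -0.002 0;0 0 -0.007 -0.002 0;0 0 -0.007 -0.002 0;0 0 -0.007 0 0;0 0 -0.007 0 0;0 0 -0.007 0 0;0 0 -0.007 0 0;0 0 -0.007 0 0;0 0 -0.007 0 0;0 0 0 0 0'; python3 -c "
from h import *
s,M,d=st()
import cv2
cv2.imwrite('pics/scene4.png',cv2.resize(imaging.camera('scene')[100:310,160:350,::-1],None,fx=2.5,fy=2.5))"
```

```text
clock: 7.9
ee_pos: [0.5638, 0.1404, 0.1719]
ee_rot: [-3.127, 0.288, -0.004]
force: [-0.7, 0.1, -0.5]
width: 0.0
t 7.90 guide x,y,ztip [-0.0325 -0.0107  0.1609] F guide [-0.7  -0.01 -0.54] w 0.0 q [ 0.24  0.24 -0.06  1.27  0.    2.  ]
toolx yaw -0.18389162337295167 tool z [ 0.003  0.001 -1.   ]
```

View pics/scene4.png

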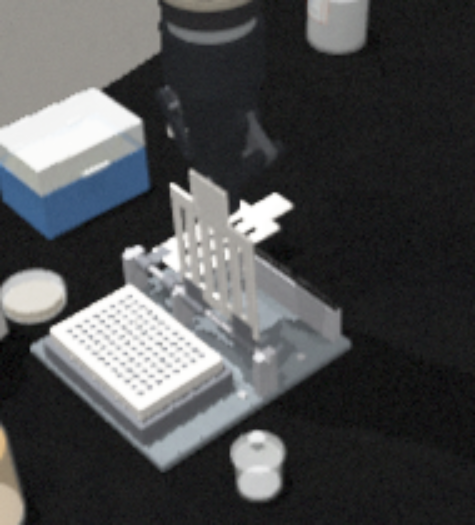

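```bash
python3 -m pendant '0 0 -0.0077 0.0003 0;0 0 -0.0077 0.0008 0;0 0 -0.0076 0.0013 0;0 0 -0.0075 0.0019 0;0 0 -0.0073 0.0024 0;0 0 -0.0071 0.0029 0;0 0 -0.0069 0.0034 0;0 0 -0.0067 0.0039 0;0 0 -0.0064 0.0043 0;0 0 -0.0061 0.0048 0'; python3 -c "
from h import *
s,M,d=st()
import cv2
cv2.imwrite('pics/scene5.png',cv2.resize(imaging.camera('scene')[100:310,160:350,::-1],None,fx=2.5,fy=2.5))"
```

```text
clock: 8.95
ee_pos: [0.5762, 0.2093, 0.1441]
ee_rot: [-3.128, 0.29, -0.0]
force: [1.2, 0.2, 2.8]
width: -0.0001
t 8.95 guide x,y,ztip [-0.033   0.0592  0.1331] F guide [1.15 0.39 2.79] w -0.0001 q [ 0.35  0.31 -0.03  1.24  0.    2.1 ]
toolx yaw -0.18498708189340332 tool z [ 0.  0. -1.]
```

View pics/scene5.png

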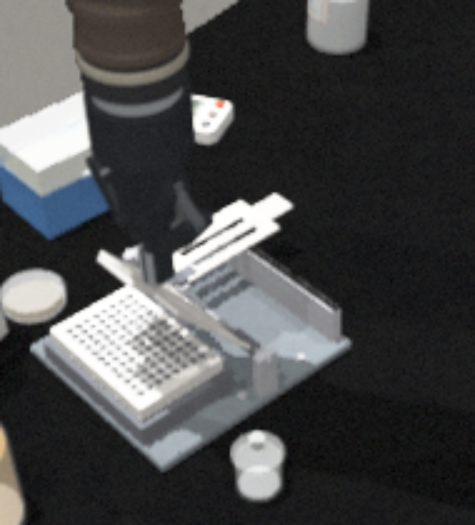

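```bash
python3 -m pendant '0 0 -0.0057 0.0052 0;0 0 -0.0053 0.0056 0;0 0 -0.0049 0.0059 0;0 0 -0.0045 0.0062 0;0 0 -0.0041 0.0065 0;0 0 -0.0036 0.0068 0;0 0 -0.0031 0.007 0;0 0 -0.0026 0.0072 0;0 0 -0.0021 0.0074 0;0 0 0 0 0'; python3 -c "
from h import *
s,M,d=st()"
```

```text
clock: 10.0
ee_pos: [0.5821, 0.2439, 0.0852]
ee_rot: [3.127, -0.29, -0.003]
force: [0.2, -0.4, -0.5]
width: -0.0003
t 10.00 guide x,y,ztip [-0.0336  0.0944  0.0742] F guide [ 0.24 -0.32 -0.48] w -0.0003 q [ 0.4   0.37 -0.08  1.13  0.    2.15]
toolx yaw -0.18483186557801043 tool z [-0.002 -0.001 -1.   ]
```

```bash
python3 -m pendant '0 0 -0.001 0.004 0;0 0 -0.001 0.004 0;0 0 0 0.004 0;0 0 0 0.004 0;0 0 0 0.002 0;0 0 0 0 0'; python3 -m pendant '0 0 0 0.001 0;0 0 0 0.001 0;0 0 0 0 0'; python3 -c "
from h import *
s,M,d=st()"
```

```text
clock: 10.6
ee_pos: [0.5829, 0.2458, 0.0683]
ee_rot: [3.128, -0.29, -0.001]
force: [0.6, 0.0, -0.2]
width: 0.0002
clock: 10.9
ee_pos: [0.5831, 0.2459, 0.0667]
ee_rot: [3.128, -0.29, -0.0]
force: [-0.3, 0.4, 0.7]
width: -0.0
t 10.90 guide x,y,ztip [-0.033   0.0965  0.0557] F guide [-0.36  0.35  0.69] w -0.0 q [ 0.4   0.38 -0.1   1.09 -0.    2.15]
toolx yaw -0.18499659401034846 tool z [-0. -0. -1.]
```

```bash
python3 -m pendant '0 0 0 0.001 0;0 0 0 0.001 0;0 0 0 0 0';  python3 -m pendant '0 0 0 0.001 0;0 0 0 0 0'; python3 -c "
from h import *
s,M,d=st()"
```

```text
clock: 11.2
ee_pos: [0.5831, 0.246, 0.0651]
ee_rot: [-3.128, 0.29, -0.001]
force: [-1.6, 0.1, 3.3]
width: -0.0
clock: 11.4
ee_pos: [0.5832, 0.246, 0.0649]
ee_rot: [-3.128, 0.29, -0.001]
force: [-2.0, -1.3, 8.6]
width: 0.0002
t 11.40 guide x,y,ztip [-0.0328  0.0966  0.0539] F guide [-1.75 -1.69  8.57] w 0.0002 q [ 0.4   0.38 -0.11  1.09 -0.    2.16]
toolx yaw -0.1850451100534248 tool z [ 0.001  0.    -1.   ]
```

The finger is at the stop, with tip height 53.9 mm and 8.6 N. I'll retreat straight up and check.

```bash
python3 -m pendant '0 0 0 -0.004 0;0 0 0 -0.02 0;0 0 0 -0.03 0;0 0 0 -0.03 0;0 0 0 -0.03 0;0 0 0.03 -0.02 0;0 0 0.04 0 0;0 0 0.04 0 0;0 0 0.04 0 0;0 0 0.04 0 0'; python3 -m pendant '0 0 0.04 0 0;0 0 0.04 0 0;0 0 0.04 0 0;0 0 0.04 0 0;0 0 0 0 0;0 0 0 0 0'; python3 -c "
from h import *
s,M,d=st()
import cv2
a=imaging.camera('scene')[...,::-1];b=imaging.camera('top')[...,::-1]
cv2.imwrite('pics/scene6f.png',a);cv2.imwrite('pics/top6f.png',b)
cv2.imwrite('pics/scene6.png',cv2.resize(a[170:330,110:315],None,fx=3.5,fy=3.5,interpolation=2));cv2.imwrite('pics/top6.png',cv2.resize(b[120:290,100:330],None,fx=3.4,fy=3.4,interpolation=2))"
```

```text
clock: 12.4
ee_pos: [0.5477, 0.0578, 0.1976]
ee_rot: [3.128, -0.29, 0.0]
force: [0.5, 0.2, -0.0]
width: -0.0001
clock: 13.0
ee_pos: [0.5185, -0.0989, 0.1976]
ee_rot: [-3.127, 0.294, 0.0]
force: [0.4, 0.7, -0.0]
width: -0.0002
t 13.00 guide x,y,ztip [-0.033  -0.2543  0.1866] F guide [ 0.22  0.78 -0.04] w -0.0002 q [-0.19  0.13 -0.13  1.31  0.    1.57]
toolx yaw -0.18719710717341095 tool z [-0.  0. -1.]
```

View pics/scene6.png

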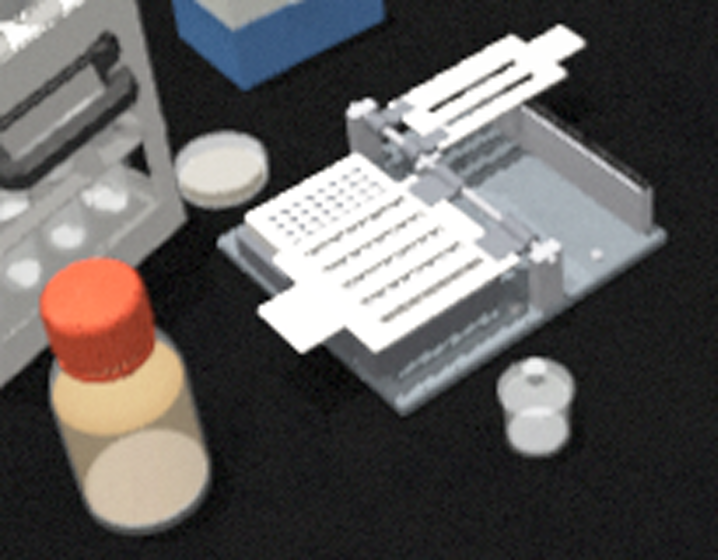

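View pics/top6.png

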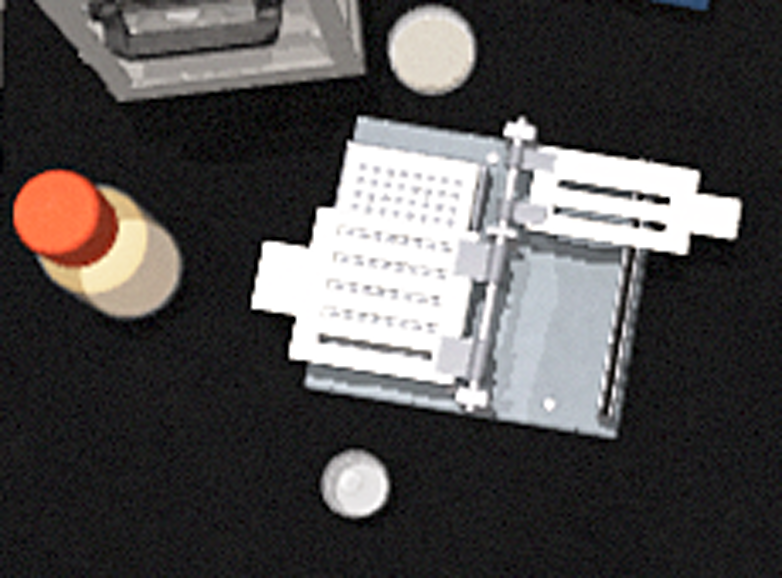

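The leaf lies over the plate, with its tab end at scene crop (260,312) to (303,350) and top crop (265,242) to (253,308). I'll check the tab's height and see whether the bystanders have moved.

```bash
python3 - <<'E'
from h import *
import cv2
for (x,y),(u,v) in (((265,242),(260,312)),((253,308),(303,350))):
    t,g=tri(ray('top',100+x/3.4-.35,120+y/3.4-.35),ray('scene',110+u/3.5-.35,170+v/3.5-.35));d=t-O
    print('tab guide',np.round([d@UX,d@UY,t[2]],4),'gap',round(g,4))
a,b=cv2.imread('pics/top0.png'),cv2.imread('pics/top6f.png')
for n,(x0,x1,y0,y1) in dict(weigh=(190,222,250,276),petri=(212,243,120,148),media=(100,160,165,220),short=(280,322,163,192)).items():
    A,B=[cv2.GaussianBlur(i[y0:y1,x0:x1],(3,3),0).astype(np.float32).mean(2) for i in(a,b)]
    print(n,'shift px',cv2.phaseCorrelate(A,B,cv2.createHanningWindow(A.shape[::-1],cv2.CV_32F)),abs(A-B).mean())
E
```

```text
tab guide [-0.0118  0.1492  0.0513] gap 0.0023
tab guide [-0.0552  0.1488  0.0532] gap 0.0002
weigh shift px ((0.009935603776257906, 0.6215795069732621), 0.8105056407275023) 2.5072114
petri shift px ((0.04938805033311766, 0.017139256880204456), 0.9938775142033894) 3.3506143
media shift px ((0.0991031903428734, -0.007339246495803309), 0.8219201477368673) 2.3614142
short shift px ((0.4344555986063803, -0.08063576982899967), 1.0247100974895336) 1.1858236
```

```bash
python3 -c "
from workcell import job
print(job.hand_in())"
```

```text
the job is handed in; nothing more can be done
None
```

The long leaf now lies flat over the well plate, and I handed the job in with the clock at about 13 s of the 51 s allowed. With the fingers shut, I pushed the leaf up by the tab's outer edge, took it over the spine at about 0.5–0.7 rad/s, and pressed it down to its stop.

- **Force:** the highest reading between moves was about 9 N (limit 30 N). Force was only read at the end of each move, so brief peaks in between were not seen.
- **Leaf down:** at the stop the fingertips were 53.9 mm up, as expected for the top of the leaf. With the arm withdrawn, triangulating the two tab corners gave heights of 51.3 and 53.2 mm, where fully down is 52 mm. The two views disagreed by up to 2.3 mm at one corner.
- **Short leaf and bystanders:** in the top view they shifted by at most 0.6 pixel (under 2 mm), which is within measurement noise.
- **Robot:** the arm was clear of everything when I handed in.

No check failed. The hand-in reports no verdict, so I can't confirm the result from the judge's side.

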